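# Tip the drained tube rack over and push it home in the scanner bay

### The arm

A 7-joint arm with a two-finger parallel gripper is mounted at the origin on the work surface. World frame = base frame: x ahead of the robot, y to its left, z up, the work surface at z = 0. Lengths are in m, angles in rad, forces in N, time in s.
With the tool pointing down it reaches from about 0.4 to 0.875 m from the base axis. Payload 4.4 kg.
Tool frame: the origin (TCP) lies midway between the tips of the shut fingers; the grasp point (between the pads) lies 19 mm behind it; z points along the fingers, y is the direction in which the jaws open and shut (so a half turn about z gives the same grasp; the last joint's range is limited). The gripper opens to 85 mm and grips with 20 to 120 N. Pads are 22 mm wide; open, the fingers measure 114 mm over their backs; the gripper's body (76 mm by 85 mm) begins 54 mm behind the grasp point. The pads swing forward as they close: fully open they stand 13 mm farther back than shut.
Start: joints at [1.269, 0.628, 0.038, 1.517, -0.027, 0.996, -0.02], TCP at [0.152, -0.632, 0.231] pointing down, gripper open.
Joint ranges: [-3.06, 3.06], [-0.37, 2.12], [-1.25, 1.32], [0.18, 2.47], [-1.1, 4.24], [0.23, 1.98], [-2.94, 2.94]. Speed limits (rad/s): [2.57, 2.57, 3.14, 3.14, 3.14, 3.14, 3.14].

### API

Orientations are given as a rotation vector (axis times angle).
In Python, from plant import ctrl, vision, order gives the robot as it stands. The module is installed in compiled form; this text tells all that it offers.
- The arm moves only by the tool move_arm, never from a script. Its argument "motion" is a list of rows, each a list of 5 numbers: the closure, from 0 (fully open) to 1 (shut), then the shift along the tool's x, y, z in mm, then the turn about the tool's z in rad. A call has 1 to 10 rows; each row is the pose to reach, as a shift and turn from the pose commanded when the call began, along the tool's axes at that moment; what a row does not reach only later rows make up. A row lasts 1/12 s, in which the tool goes at most 41.7 mm and 7.16 degrees, less where a joint would pass 70% of its speed; a pose out of reach is approached as far as the arm can. A call with a gripper value outside its range is refused whole. The fingers move at their own pace and stop on an object; "force" is the grip in N (left out, the last holds). Time passes only in rows, so rows that repeat a pose let the fingers close. It gives the time, the measured TCP pose, the force and the opening at its end, in the units of the state.
- ctrl.get_state(): the state, without advancing time (a new reading comes with each control period).
- vision.capture(name): name is "scene" or "top" or "wrist"; returns the picture (384x512x3 uint8, red, green, blue); there is no depth.
- vision.camera_model(name): a dict with "camera_matrix" (3x3 intrinsics, pixels), "R" (3x3) and "t" (3): a world point X has camera coordinates R X + t; the wrist camera has in their place "hand_eye" (4x4, takes a point from camera to tool coordinates, whose origin is the TCP and whose axes are the flange's). Camera axes: x right, y down, z forward; pixel columns grow to the right and rows downward; lengths in m; the calibration is good to about 2 mm. A picture is of the moment at which its call begins: read the wrist's pose just before it. camera_model takes no time and is no camera call.
- order.hand_in(): hands the job in, once; it reports no verdict.
The state is a dict: "time_s": time; "joint_positions": joint angles; "joint_vel": joint speeds; "joint_efforts": joint torques, N m; "tcp_pos": TCP position; "ee_rot": TCP orientation; "wrist_force": force on the tool from outside, world axes, zero at the start; "wrist_torque": the same for the moment, N m; "grip_width": opening from 0.0 (shut) to 1.0 (fully open).
Only numpy, scipy, OpenCV 4.12 (cv2) and the standard library are available. Lean on these libraries where they do the work, as an engineer would, in place of code of your own. Each camera call takes 0.05 s, during which the arm holds its last target.

### The job

The empty white tube rack has been left standing on its end in the open end of the scanner's bay. Push it over with the fingertips so that it lies on its feet between the bay's two rails, holes up, then gently push it along the bay until its leading end rests against the scanner's front. Only push it, never lift or carry it, and leave everything else where it stands.

Things in the scene. Friction and masses are not known exactly. Their poses are not given: they have to be found in the camera images.
- rack: empty white plastic tube rack, 0.24-0.4 kg, loose. At the start it stands on end: 150 mm tall (own z, up), 96 mm wide (own y), 56 mm thick (own x). The side with the 4 x 7 grid of open tube holes (own -x) faces the bay's open end; the closed underside, its feet (own +x), faces the scanner. Origin: centre of the end face it stands on. Lying home: own -x up, z towards the scanner, 56 mm high
- rack_heel (a point): middle of the rack's edge between its feet side and the end it stands on (28 mm from its origin along own +x). Pushed on the holes side near the top, towards own +x, the rack pivots on this edge without sliding, passes its balance point after about 20 degrees and falls onto its feet. The edge stays on the bay's floor throughout
- rack_nose (a point): centre of the rack's other end face, 150 mm from its origin along its own z: the top while it stands, the leading end when it lies down, then 28 mm above the bay's floor
- bay: scanner bay, fixed: a straight channel 270 mm long, 104 mm wide; grey floor 4 mm above the table; two steel rails 6 mm thick, tops 16 mm above the table. Origin on the table under the channel's middle; own x runs along it from the open end (-135 mm, no wall) to the scanner's flat front (+135 mm). The scanner is a grey housing behind that front, 130 mm wide, 70 mm deep, 70 mm tall
- bay_stop (a point): foot of the scanner's front: middle of the channel, on its floor, 135 mm from the bay's origin; axes as the bay's. Its x is the direction in which the rack is tipped and pushed; sliding the lying rack along the floor takes about 2 to 6 N
- pot: lidded plastic specimen pot, 48 mm diameter, 60 mm tall, standing beside the bay; leave it alone; origin at the centre of its underside
- tube_block: small white block 50 x 30 x 35 mm with two short capped tubes (79 mm tall in all), standing beside the bay; leave it alone; origin at the centre of its underside
- full_rack: rack full of capped sample tubes, 100 x 150 mm, about 106 mm tall; leave it alone; origin at the centre of its underside
- tip_box: pipette-tip box 88 x 123 x 70 mm; leave it alone; origin at the centre of its underside
- reagent: reagent bottle 66 mm diameter, 150 mm tall; leave it alone; origin at the centre of its underside
- dishes: stack of three culture dishes, 90 mm diameter, 45 mm tall; leave it alone; origin at the centre of its underside

How it is judged:
By the outcome, as a careful person would: the job done as asked, in the order asked, and still so for the second after the job is handed in, with the robot touching nothing.
It also fails if it takes over 45 s, if anything falls off the work surface, if the arm or the gripper's body presses on something with over 40 N, if the wrist force passes 120 N, or if a joint passes its speed limit or range.

## Working session

There is one attempt and no reset: what is moved stays moved. The work goes in short steps, Python scripts to look and compute and a tool call to move; the robot and the scene stay as the last step left them, time stands still between calls to the robot, and variables do not carry over. Pictures are saved under pics/ and viewed, and the job is handed in when it is done.

Besides the shell and the picture viewer there is one more tool, called by a JSON object that holds its "method" and its "body". move_arm: Moves the arm, as the interface text tells. Its arguments: {"type":"object","properties":{"motion":{"type":"array"},"force":{"type":"number"}},"required":["motion"]}

```bash
mkdir -p pics; python3 - <<'E'
from plant import ctrl, vision, order
import cv2
s=ctrl.get_state(); print(s)
for n in ("scene","top"):
    im=vision.capture(n); cv2.imwrite(f"pics/{n}0.png",im[:,:,::-1])
    print(vision.camera_model(n))
print(vision.camera_model("wrist"))
E
```

```text
{'time_s': 0.0, 'joint_positions': array([ 1.2691654 ,  0.62934211,  0.03844234,  1.51838482, -0.02699611,
        0.99626276, -0.02001612]), 'joint_vel': array([-0.00010571,  0.00044053, -0.00068373,  0.00036222,  0.00069209,
        0.00085388,  0.00079166]), 'joint_efforts': array([-6.24213317e-04, -5.63413668e+01,  1.22594129e+00, -1.93447137e+01,
        1.09931873e-02,  1.04144230e-02,  2.13262751e-06]), 'tcp_pos': array([ 0.15175446, -0.6313973 ,  0.2303863 ]), 'ee_rot': array([-3.11793072e+00, -3.69342497e-01,  3.91047292e-04]), 'wrist_force': array([ 1.7689058 , -0.86753424,  0.52449667]), 'wrist_torque': array([-0.0670238 , -0.06485305, -0.03225555]), 'grip_width': 0.9994582823084062}
{'camera_matrix': array([[434.14088974,   0.        , 247.78433637],
       [  0.        , 434.14088974, 189.23560935],
       [  0.        ,   0.        ,   1.        ]]), 'R': array([[-0.89499146,  0.44599344, -0.00895229],
       [ 0.31416911,  0.61595369, -0.72242565],
       [-0.3166829 , -0.64937732, -0.69139065]]), 't': array([ 0.50860269, -0.10469662,  1.71914633])}
{'camera_matrix': a
[... 184 characters left out ...]
9995599, -0.00767348],
       [-0.9823399 ,  0.00673803, -0.18698376],
       [ 0.18702724,  0.00652858, -0.98233303]]), 't': array([-0.00270648,  0.56131145,  1.31375846])}
{'camera_matrix': array([[287.94049599,   0.        , 255.45230017],
       [  0.        , 287.94049599, 191.83127563],
       [  0.        ,   0.        ,   1.        ]]), 'hand_eye': array([[ 4.09852235e-04, -9.62335811e-01, -2.71863237e-01,
         6.86001243e-02],
       [ 9.99999480e-01,  1.40644913e-04,  1.00971499e-03,
         3.19791691e-04],
       [-9.33448712e-04, -2.71863509e-01,  9.62335368e-01,
        -1.41974285e-01],
       [ 0.00000000e+00,  0.00000000e+00,  0.00000000e+00,
         1.00000000e+00]])}
```

View pics/scene0.png

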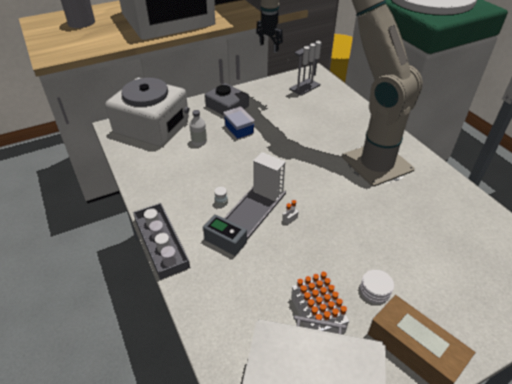

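View pics/top0.png

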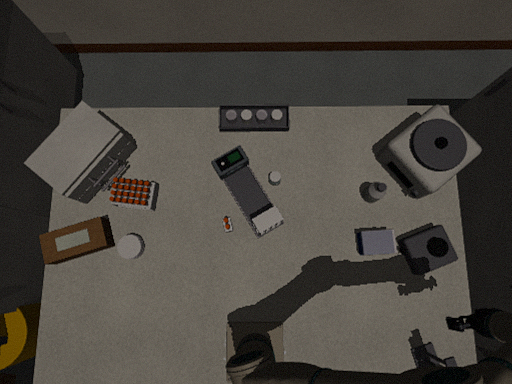

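The scene view shows the rack standing at about (268,175) and the scanner at (225,232). In the top view the rack is at about (266,220), the scanner at (230,160), the pot at (274,178) and the block at (227,224). I'll enlarge both.

```bash
python3 - <<'E'
import cv2
a=cv2.imread("pics/top0.png")[135:245,195:305]; cv2.imwrite("pics/topc.png",cv2.resize(a*1,None,fx=5.4,fy=5.4,interpolation=cv2.INTER_CUBIC))
a=cv2.imread("pics/scene0.png")[145:255,190:310]; cv2.imwrite("pics/scenec.png",cv2.resize(a,None,fx=5,fy=5,interpolation=cv2.INTER_CUBIC))
E
```

```text
(no output)
```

View pics/topc.png

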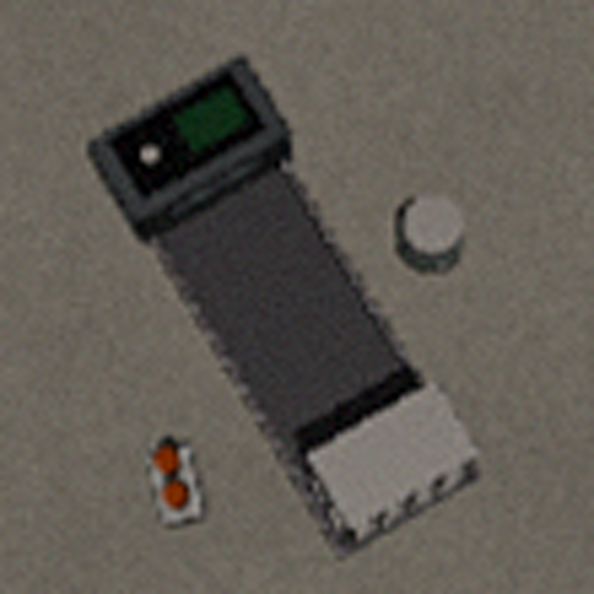

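View pics/scenec.png

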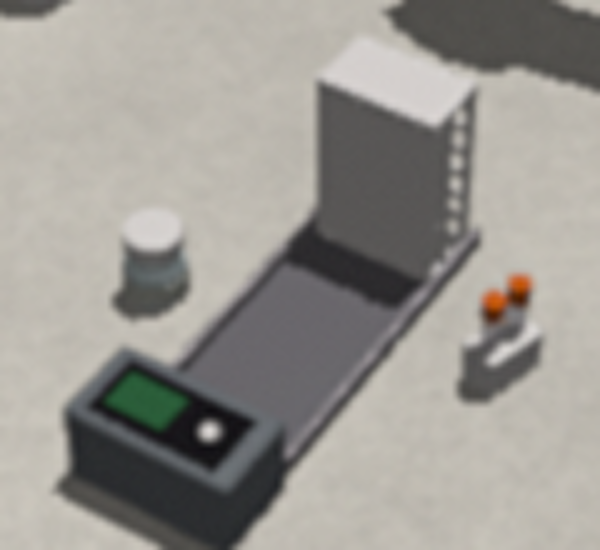

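```bash
cat > h.py <<'E'
import numpy as np
from scipy.optimize import least_squares
from plant import ctrl, vision, order
def proj(n,P):
    m=vision.camera_model(n); q=np.atleast_2d(P)@m['R'].T+m['t']; q=q@m['camera_matrix'].T; return q[:,:2]/q[:,2:]
def top(p): return (np.array(p,float)+.5)/5.4-.5+[195,135]
def sc(p): return (np.array(p,float)+.5)/5-.5+[190,145]
def fit(L,obs,x0):
    L=np.array(L,float)
    def W(v): c,s=np.cos(v[2]),np.sin(v[2]); return np.c_[v[0]+c*L[:,0]-s*L[:,1],v[1]+s*L[:,0]+c*L[:,1],L[:,2]]
    r=least_squares(lambda v:np.concatenate([(proj(n,W(v))-p).ravel() for n,p in obs]),x0)
    return r.x,r.fun.reshape(-1,2)
E
python3 - <<'E'
from h import *
# scanner top corners in bay frame: frontL(+y), frontR, backR, backL
L=[[.135,.065,.07],[.135,-.065,.07],[.205,-.065,.07],[.205,.065,.07]]
v0=[.5,.0,.5]
for o in ([('top',top([[143,215],[288,130],[243,58],[90,147]]))],[('scene',sc([[285,432],[127,348],[68,410],[225,492]]))]):
    v,f=fit(L,o,v0); print(v,np.abs(f).max())
o=[('top',top([[143,215],[288,130],[243,58],[90,147]])),('scene',sc([[285,432],[127,348],[68,410],[225,492]]))]
v,f=fit(L,o,v0); print('bay',v,f.round(1).tolist())
c,s=np.cos(v[2]),np.sin(v[2]);print('stop',v[0]+.135*c,v[1]+.135*s)
# rack top: feet side +x L,R ; holes side R,L
R=[[.028,.048,.154],[.028,-.048,.154],[-.028,-.048,.154],[-.028,.048,.154]]
o1=[('top',top([[308,457],[420,385],[478,460],[352,540]]))]
o2=[('scene',sc([[438,126],[318,82],[362,38],[477,88]]))]
for o in(o1,o2,o1+o2):
    w,f=fit(R,o,[.4,0,.5]); print('rack',w,f.round(1).tolist())
print('rack in bay', [c*(w[0]-v[0])+s*(w[1]-v[1]),-s*(w[0]-v[0])+c*(w[1]-v[1])])
# bay floor end corners check
for n in('top','scene'): print(n,proj(n,[[v[0]-.135*c-k*.058*s,v[1]-.135*s+k*.058*c,.016] for k in(1,-1)]))
E
```

```text
[0.55397539 0.0016303  0.55437552] 1.98575257250954
[0.55016164 0.01626042 0.50308506] 1.4431490025484948
bay [0.55155724 0.00900811 0.52633723] [[-2.3, 1.7], [0.6, 0.5], [-0.2, -1.3], [-1.5, -1.1], [0.7, -2.1], [-0.5, -1.5], [-1.7, -0.5], [0.2, 0.3]]
stop 0.6682853882415402 0.07682801943440738
rack [ 0.45853925 -0.04403987  0.56284516] [[-1.0, 1.3], [1.6, -0.2], [-0.3, -0.6], [-0.4, -0.4]]
rack [ 0.46313537 -0.04238585  0.524533  ] [[-0.1, 0.9], [-0.1, -0.3], [-0.2, -0.1], [0.4, -0.6]]
rack [ 0.4604759  -0.04388196  0.54787683] [[-1.0, 0.5], [1.8, -0.7], [-0.3, -0.9], [-0.6, -1.1], [0.7, 0.3], [0.4, -0.5], [-0.1, -0.4], [0.9, -1.3]]
rack in bay [np.float64(-0.10532412231938197), np.float64(2.4948542057742773e-05)]
top [[256.78270779 238.1837153 ]
 [282.92636243 222.72233868]]
scene [[286.53788781 190.84183314]
 [259.65394173 179.23098436]]
```

```bash
cat >> h.py <<'E'
from scipy.spatial.transform import Rotation as Ro
def to(x,y,z,yaw=None):
    s=ctrl.get_state(); R=Ro.from_rotvec(s['ee_rot']).as_matrix()
    d=R.T@(np.array([x,y,z])-s['tcp_pos'])*1000
    cy=np.arctan2(R[1,0],R[0,0]); print('shift',d.round(1),'turn',None if yaw is None else round(cy-yaw,3),'yaw',round(cy,3),'t',s['time_s'],'tcp',s['tcp_pos'].round(4),'F',s['wrist_force'].round(2))
E
python3 -c "
from h import *
to(.37,-.28,.25,.54)"
```

```text
shift [ 294.3 -290.8  -19. ] turn -0.304 yaw 0.236 t 0.1 tcp [ 0.1518 -0.6315  0.2305] F [-0.51  0.13 -0.42]
```

{"method": "move_arm", "body": {"motion": [[1, 15, -15, -2, 0], [1, 44, -44, -4, -0.05], [1, 73, -73, -6, -0.1], [1, 102, -102, -8, -0.15], [1, 131, -131, -10, -0.2], [1, 160, -160, -12, -0.25], [1, 189, -189, -14, -0.3], [1, 218, -218, -16, -0.3], [1, 247, -247, -18, -0.3], [1, 270, -270, -20, -0.3]], "force": 20}}

```text
time_s: 0.93
tcp_pos: [0.3525, -0.3032, 0.2513]
ee_rot: [-3.028, -0.834, -0.001]
wrist_force: [-0.1, -0.2, -0.1]
grip_width: 0.0
```

```bash
python3 -c "
from h import *
to(.40,-.12,.27,.54)"
```

```text
shift [ 134.7 -133.   -18.5] turn -0.002 yaw 0.538 t 0.9333 tcp [ 0.3525 -0.3032  0.2513] F [-0.07 -0.17 -0.07]
```

{"method": "move_arm", "body": {"motion": [[1, 20, -20, -3, 0], [1, 45, -45, -6, 0], [1, 70, -70, -10, 0], [1, 95, -95, -14, 0], [1, 115, -115, -18, 0], [1, 130, -130, -18, 0], [1, 130, -130, -18, 0], [1, 130, -130, -18, 0]]}}

```text
time_s: 1.6
tcp_pos: [0.3968, -0.1274, 0.2693]
ee_rot: [-3.028, -0.836, 0.0]
wrist_force: [0.0, 0.1, -0.3]
grip_width: -0.0
```

```bash
python3 -c "
from h import *
import cv2
to(.40,-.12,.27,.54)
s=ctrl.get_state()
np.savez('w1.npz',p=s['tcp_pos'],r=s['ee_rot'])
cv2.imwrite('pics/w1.png',cv2.resize(vision.capture('wrist')[:,:,::-1],(768,576),interpolation=cv2.INTER_CUBIC))"
```

```text
shift [ 6.5 -4.7 -0.7] turn -0.001 yaw 0.539 t 1.6 tcp [ 0.3968 -0.1274  0.2693] F [ 0.04  0.11 -0.27]
```

View pics/w1.png

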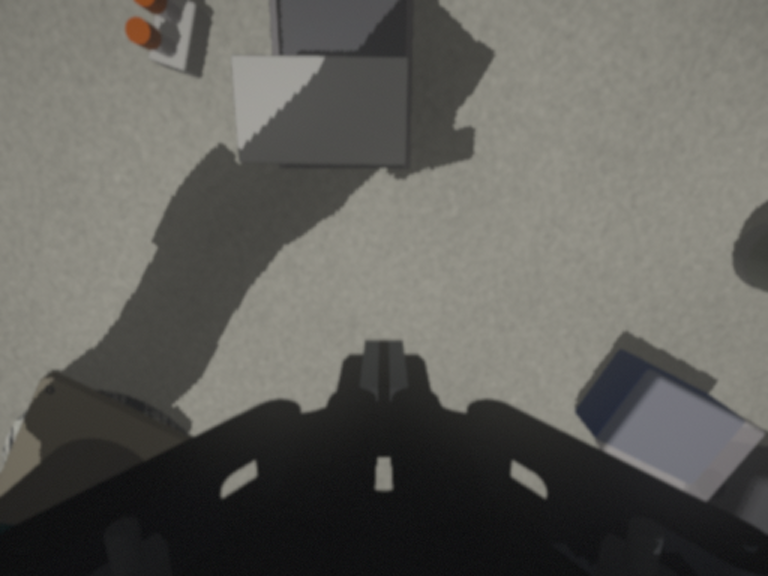

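The wrist view shows the rack's top with corners at (233,57), (409,57), (408,165) and (240,163). Rails run behind it at x = 273 and 412, and the bay is nearly parallel to the tool's x.

```bash
cat >> h.py <<'E'
def wfit(f,L,px,x0):
    L=np.array(L,float);d=np.load(f);m=vision.camera_model('wrist');H=m['hand_eye'];R=Ro.from_rotvec(d['r']).as_matrix();K=m['camera_matrix']
    uv=(np.array(px,float)+.5)/1.5-.5
    def pr(P):
        t=(P-d['p'])@R; c=(t-H[:3,3])@H[:3,:3]; q=c@K.T; return q[:,:2]/q[:,2:]
    def W(v): c,s=np.cos(v[2]),np.sin(v[2]); return np.c_[v[0]+c*L[:,0]-s*L[:,1],v[1]+s*L[:,0]+c*L[:,1],L[:,2]]
    r=least_squares(lambda v:(pr(W(v))-uv).ravel(),x0); return r.x,r.fun.reshape(-1,2),pr
E
python3 - <<'E'
from h import *
R=[[.028,.048,.154],[.028,-.048,.154],[-.028,-.048,.154],[-.028,.048,.154]]
w,f,pr=wfit('w1.npz',R,[[233,57],[409,57],[408,165],[240,163]],[.46,-.04,.54]);print(w,f.round(1).tolist())
E
```

```text
[ 0.46301793 -0.04893982  0.53357692] [[-1.0, -0.8], [0.8, -0.0], [-0.0, 0.2], [0.2, 0.8]]
```

```bash
python3 -c "
from h import *
to(.4025,-.082,.27,.533);to(.4025,-.082,.14,.533)"
```

```text
shift [ 29.  -36.9  -0.9] turn 0.003 yaw 0.536 t 1.65 tcp [ 0.3965 -0.1285  0.2692] F [ 0.11 -0.61  0.11]
shift [ 29.1 -36.9 129.1] turn 0.003 yaw 0.536 t 1.65 tcp [ 0.3965 -0.1285  0.2692] F [ 0.11 -0.61  0.11]
```

{"method": "move_arm", "body": {"motion": [[1, 10, -15, 0, 0], [1, 22, -30, 10, 0], [1, 29, -37, 30, 0], [1, 29, -37, 60, 0], [1, 29, -37, 90, 0], [1, 29, -37, 115, 0], [1, 29, -37, 129, 0], [1, 29, -37, 129, 0], [1, 29, -37, 129, 0]]}}

```text
time_s: 2.4
tcp_pos: [0.4022, -0.0828, 0.1398]
ee_rot: [-3.03, -0.828, 0.003]
wrist_force: [0.3, -0.7, -0.0]
grip_width: 0.001
```

```bash
python3 -c "
from h import *
import cv2
to(.4275,-.067,.14,.533)
s=ctrl.get_state()
np.savez('w2.npz',p=s['tcp_pos'],r=s['ee_rot'])
cv2.imwrite('pics/w2.png',cv2.resize(vision.capture('wrist')[:,:,::-1],(768,576),interpolation=cv2.INTER_CUBIC))"
```

```text
shift [29.8 -0.7 -0.2] turn 0.001 yaw 0.534 t 2.4 tcp [ 0.4022 -0.0828  0.1398] F [ 0.29 -0.74 -0.01]
```

View pics/w2.png

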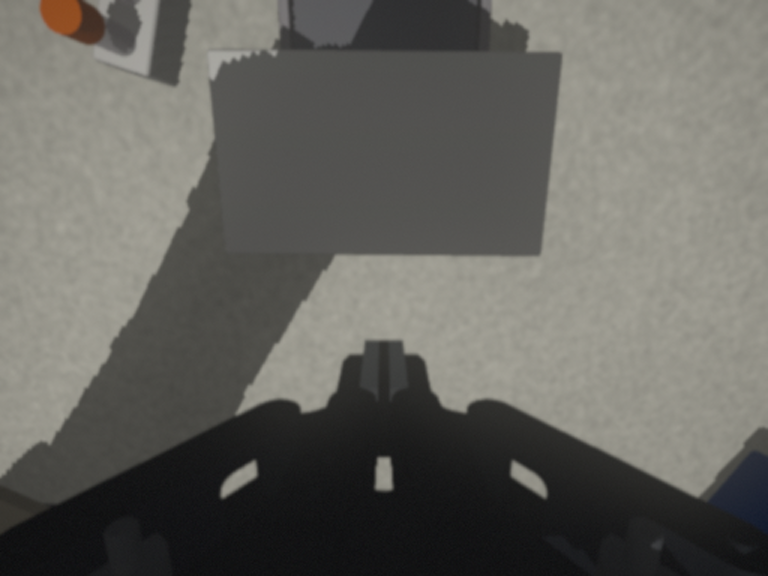

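The fingertips at (384,345) are centred on the rack's edge, which runs from 227 to 541, and they are square to it. Next I'll push slowly.

{"method": "move_arm", "body": {"motion": [[1, 6, 0, 0, 0], [1, 12, 0, 0, 0], [1, 18, 0, 0, 0], [1, 23, 0, 0, 0], [1, 26, 0, 0, 0], [1, 29, 0, 0, 0], [1, 32, 0, 0, 0], [1, 35, 0, 0, 0], [1, 38, 0, 0, 0], [1, 41, 0, 0, 0]]}}

```text
time_s: 3.28
tcp_pos: [0.4381, -0.0607, 0.1403]
ee_rot: [-3.03, -0.831, 0.001]
wrist_force: [-1.5, -0.1, 1.5]
grip_width: -0.002
```

```bash
python3 -c "
from h import *
import cv2
to(.4275,-.067,.14,.533)
s=ctrl.get_state()
np.savez('w3.npz',p=s['tcp_pos'],r=s['ee_rot'])
cv2.imwrite('pics/w3.png',cv2.resize(vision.capture('wrist')[:,:,::-1],(768,576),interpolation=cv2.INTER_CUBIC))
a=vision.capture('scene')[145:255,190:310,::-1]
cv2.imwrite('pics/s3.png',cv2.resize(a,None,fx=5,fy=5,interpolation=cv2.INTER_CUBIC))"
```

```text
shift [-12.3   0.1   0.3] turn 0.003 yaw 0.536 t 3.2833 tcp [ 0.4381 -0.0607  0.1403] F [-1.47 -0.12  1.5 ]
```

View pics/s3.png

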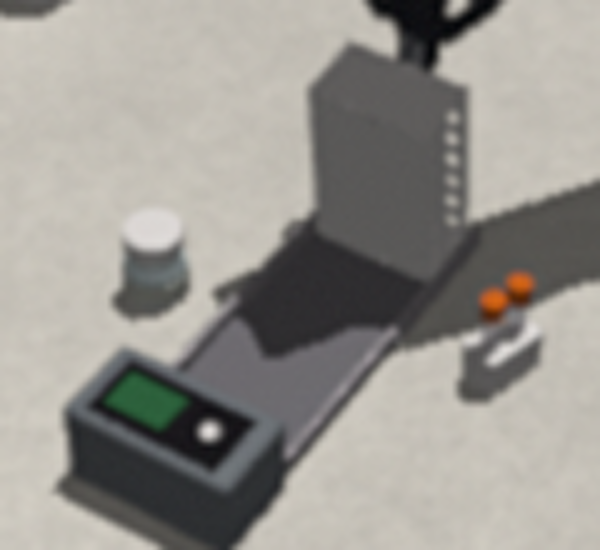

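View pics/w3.png

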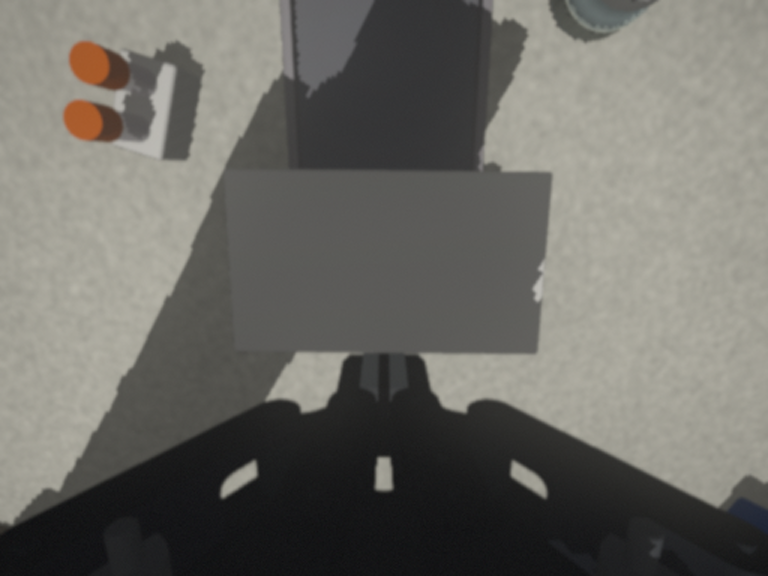

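The rack has begun to tilt by about 5°, straight, and its heel is still in place. I'll continue.

{"method": "move_arm", "body": {"motion": [[1, 3, 0, 0, 0], [1, 6, 0, 0, 0], [1, 9, 0, 0, 0], [1, 12, 0, 0, 0], [1, 15, 0, 0, 0], [1, 18, 0, 0, 0], [1, 21, 0, 0, 0], [1, 24, 0, 0, 0], [1, 27, 0, 0, 0], [1, 30, 0, 0, 0]]}}

```text
time_s: 4.22
tcp_pos: [0.4642, -0.0452, 0.1403]
ee_rot: [3.03, 0.832, 0.0]
wrist_force: [0.1, -0.1, -0.6]
grip_width: -0.0
```

```bash
cat > look.py <<'E'
from h import *
import cv2,sys
k=sys.argv[1]
to(.4275,-.067,.14,.533)
s=ctrl.get_state()
np.savez(f'w{k}.npz',p=s['tcp_pos'],r=s['ee_rot'])
cv2.imwrite(f'pics/w{k}.png',cv2.resize(vision.capture('wrist')[:,:,::-1],(768,576),interpolation=cv2.INTER_CUBIC))
a=vision.capture('scene')[145:255,190:310,::-1]
cv2.imwrite(f'pics/s{k}.png',cv2.resize(a,None,fx=5,fy=5,interpolation=cv2.INTER_CUBIC))
E
python3 look.py 4
```

```text
shift [-42.7   0.    0.3] turn 0.003 yaw 0.536 t 4.2167 tcp [ 0.4642 -0.0452  0.1403] F [ 0.09 -0.11 -0.63]
```

View pics/s4.png

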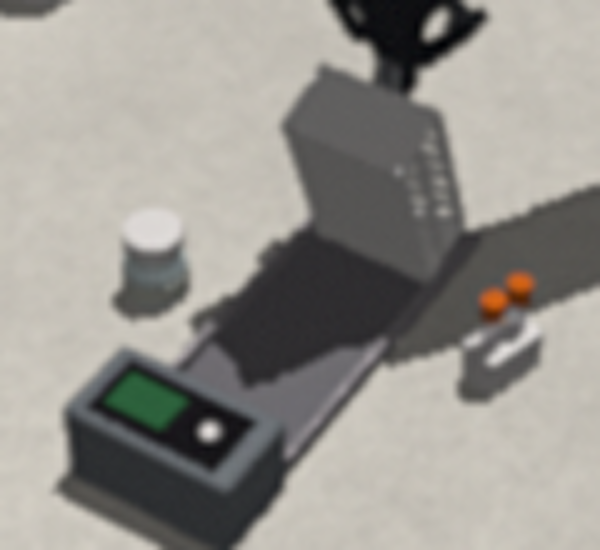

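The rack is near its balance point, with the heel edge unmoved. A little more push should tip it.

{"method": "move_arm", "body": {"motion": [[1, 2, 0, 0, 0], [1, 4, 0, 0, 0], [1, 6, 0, 0, 0], [1, 8, 0, 0, 0], [1, 10, 0, 0, 0], [1, 12, 0, 0, 0], [1, 12, 0, 0, 0], [1, 12, 0, 0, 0], [1, 12, 0, 0, 0], [1, 12, 0, 0, 0]]}}

```text
time_s: 5.15
tcp_pos: [0.474, -0.0394, 0.1403]
ee_rot: [3.03, 0.831, -0.0]
wrist_force: [-0.1, -0.7, -0.3]
grip_width: 0.002
```

```bash
python3 look.py 5
```

```text
shift [-54.1   0.    0.3] turn 0.003 yaw 0.536 t 5.15 tcp [ 0.474  -0.0394  0.1403] F [-0.05 -0.66 -0.26]
```

View pics/s5.png

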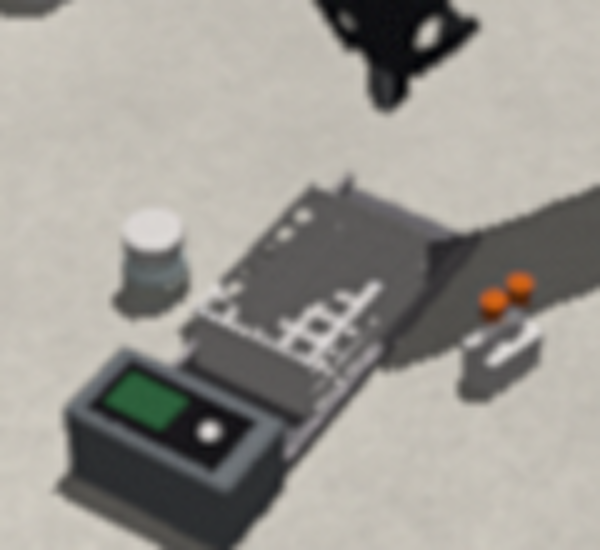

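View pics/w5.png

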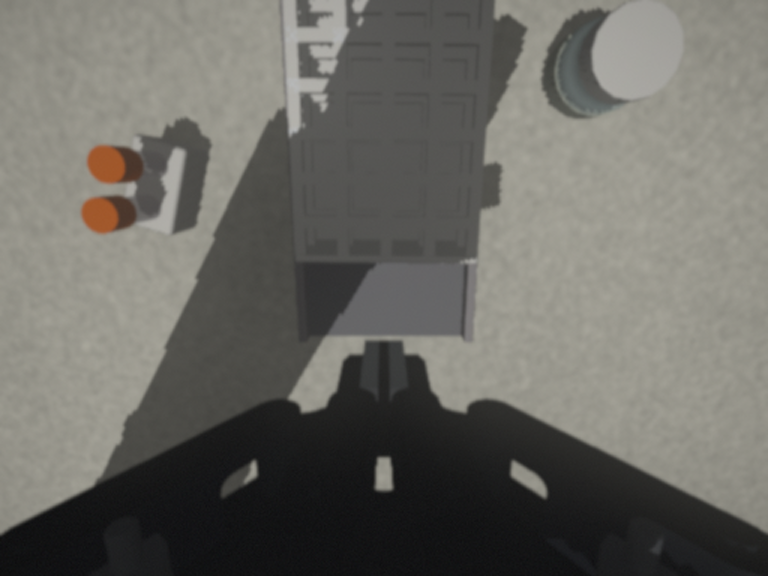

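The rack lies flat, holes up and between the rails. Its rear top edge is at (297..476, 261) and the bay's open end is at (300..474, 337). I'll locate them.

```bash
python3 - <<'E'
from h import *
d=np.load('w5.npz');m=vision.camera_model('wrist');H=m['hand_eye'];R=Ro.from_rotvec(d['r']).as_matrix();K=m['camera_matrix']
def ray(px,z):
    u=(np.array(px,float)+.5)/1.5-.5
    c=np.linalg.inv(K)@[*u,1]; o=R@H[:3,3]+d['p']; v=R@H[:3,:3]@c
    return o+v*(z-o[2])/v[2]
a=ray([297,261],.06);b=ray([476,261],.06);print('rear',a,b,np.linalg.norm(a-b),(a+b)/2)
e=ray([300,337],.016);g=ray([475,337],.016);print('open',e,g,np.linalg.norm(e-g),(e+g)/2)
x=(e-g)/np.linalg.norm(e-g); print('yaw',np.arctan2(-x[0],x[1]), 'from rails L/R')
for p,q in(([300,337],[280,5]),([474,337],[492,5])):
    w=ray(q,.016)-ray(p,.016);print(np.arctan2(w[1],w[0]))
u=np.array([np.cos(.533),np.sin(.533)])
ff=((a+b)/2)[:2]; oo=((e+g)/2)[:2]; print('rear along bay from open end',(ff-oo)@u,'travel to stop',.27-.15-(ff-oo)@u, 'tcp rel', (d['p'][:2]-oo)@u, (d['p'][:2]-oo)@[-u[1],u[0]])
to(*( ff-u*.035),.035,.533)
E
```

```text
rear [0.46861872 0.00970922 0.06      ] [ 0.516648   -0.07117156  0.06      ] 0.0940665290889973 [ 0.49263336 -0.03073117  0.06      ]
open [ 0.41127008 -0.01298108  0.016     ] [ 0.47040463 -0.11258668  0.016     ] 0.1158368304482232 [ 0.44083736 -0.06278388  0.016     ]
yaw 0.535764627608954 from rails L/R
0.539507735184981
0.5425776274825598
rear along bay from open end 0.06089781033303383 travel to stop 0.05910218966696619 tcp rel 0.040499663329778945 0.0032991893483241054
shift [-14.7   2.  105.3] turn 0.003 yaw 0.536 t 5.25 tcp [ 0.4741 -0.0393  0.1403] F [0.01 0.54 0.09]
```

{"method": "move_arm", "body": {"motion": [[1, -8, 0, 5, 0], [1, -15, 1, 20, 0], [1, -15, 1, 40, 0], [1, -15, 1, 60, 0], [1, -15, 1, 80, 0], [1, -15, 1, 95, 0], [1, -15, 1, 105, 0], [1, -15, 1, 105, 0], [1, -11, 1, 105, 0], [1, -7, 1, 105, 0]]}}

```text
time_s: 6.08
tcp_pos: [0.4692, -0.0437, 0.0359]
ee_rot: [3.029, 0.831, 0.001]
wrist_force: [0.9, -0.4, 0.6]
grip_width: -0.0
```

```bash
python3 look.py 6
```

```text
shift [ -47.6   -1.2 -104.1] turn 0.002 yaw 0.535 t 6.0833 tcp [ 0.4692 -0.0437  0.0359] F [ 0.88 -0.4   0.63]
```

View pics/w6.png

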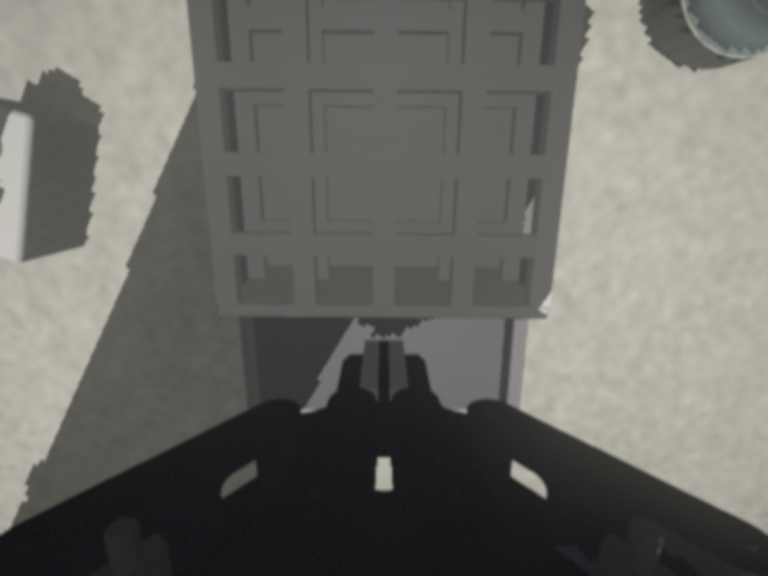

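The fingertips are behind the rack's rear end, centred at (384,345), with a gap of about 15 mm. Now a slow push.

{"method": "move_arm", "body": {"motion": [[1, 4, 0, 0, 0], [1, 8, 0, 0, 0], [1, 11, 0, 0, 0], [1, 14, 0, 0, 0], [1, 17, 0, 0, 0], [1, 20, 0, 0, 0], [1, 23, 0, 0, 0], [1, 26, 0, 0, 0], [1, 29, 0, 0, 0], [1, 32, 0, 0, 0]]}}

```text
time_s: 7.02
tcp_pos: [0.4964, -0.0272, 0.0352]
ee_rot: [-3.029, -0.832, 0.0]
wrist_force: [-0.5, -0.3, -0.6]
grip_width: 0.001
```

{"method": "move_arm", "body": {"motion": [[1, 3, 0, 0, 0], [1, 6, 0, 0, 0], [1, 9, 0, 0, 0], [1, 12, 0, 0, 0], [1, 15, 0, 0, 0], [1, 18, 0, 0, 0], [1, 21, 0, 0, 0], [1, 24, 0, 0, 0], [1, 26, 0, 0, 0], [1, 28, 0, 0, 0]]}}

```text
time_s: 7.85
tcp_pos: [0.5203, -0.013, 0.0353]
ee_rot: [3.029, 0.832, -0.0]
wrist_force: [-2.1, -1.9, 0.1]
grip_width: 0.0
```

```bash
python3 look.py 7
```

```text
shift [-107.4   -1.  -104.6] turn 0.003 yaw 0.536 t 7.85 tcp [ 0.5203 -0.013   0.0353] F [-2.09 -1.87  0.06]
```

View pics/s7.png

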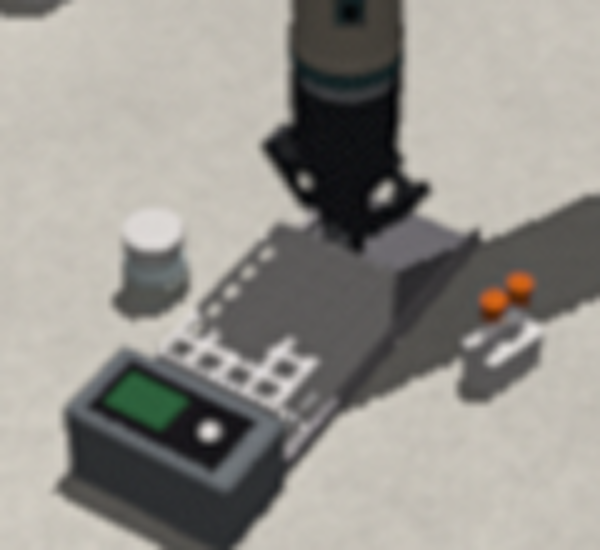

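View pics/w7.png

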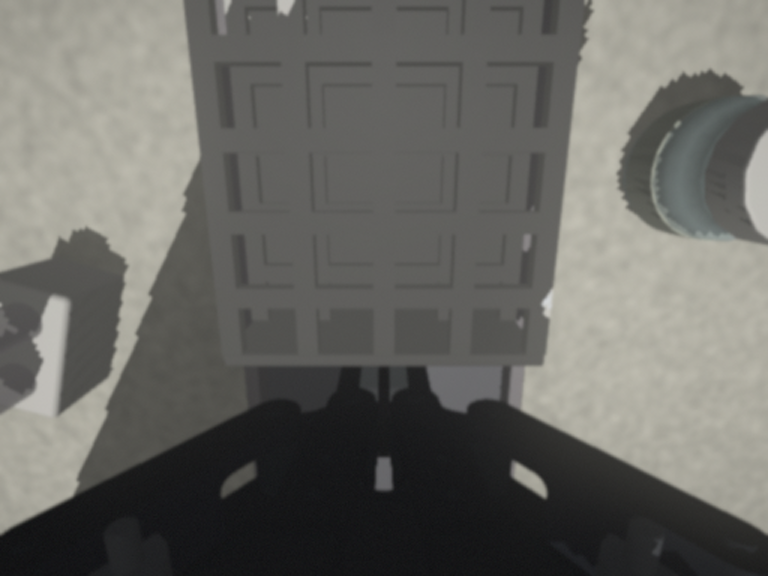

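The rack is sliding straight at about 2.8 N. I estimate about 16 mm still to go.

{"method": "move_arm", "body": {"motion": [[1, 2, 0, 0, 0], [1, 4, 0, 0, 0], [1, 6, 0, 0, 0], [1, 8, 0, 0, 0], [1, 9, 0, 0, 0], [1, 10, 0, 0, 0], [1, 11, 0, 0, 0], [1, 12, 0, 0, 0], [1, 12, 0, 0, 0]]}}

```text
time_s: 8.7
tcp_pos: [0.5303, -0.0071, 0.0353]
ee_rot: [3.029, 0.831, -0.001]
wrist_force: [-3.2, -1.6, 3.2]
grip_width: -0.002
```

{"method": "move_arm", "body": {"motion": [[1, 1, 0, 0, 0], [1, 2, 0, 0, 0], [1, 2, 0, 0, 0]]}}

```text
time_s: 8.95
tcp_pos: [0.5302, -0.0071, 0.0352]
ee_rot: [3.03, 0.83, -0.007]
wrist_force: [-6.2, -3.7, 4.7]
grip_width: -0.0
```

{"method": "move_arm", "body": {"motion": [[1, 1, 0, 0, 0], [1, 2, 0, 0, 0], [1, 2, 0, 0, 0]]}}

```text
time_s: 9.2
tcp_pos: [0.5302, -0.0071, 0.035]
ee_rot: [3.029, 0.829, -0.012]
wrist_force: [-9.0, -5.9, 7.8]
grip_width: 0.0
```

Motion stopped while the force rose to about 11 N, so this is a contact. I'll back off and check that it is the scanner.

{"method": "move_arm", "body": {"motion": [[1, -3, 0, 0, 0], [1, -6, 0, 0, 0], [1, -14, 0, 0, 0], [1, -24, 0, 0, 0], [1, -30, 0, -20, 0], [1, -32, 0, -50, 0], [1, -32, 0, -80, 0], [1, -32, 0, -110, 0], [1, -25, 0, -140, 0], [1, 0, 0, -150, 0]]}}

```text
time_s: 10.03
tcp_pos: [0.533, -0.0075, 0.1893]
ee_rot: [3.029, 0.825, 0.004]
wrist_force: [0.8, -0.3, 0.6]
grip_width: 0.001
```

{"method": "move_arm", "body": {"motion": [[1, 15, 0, -15, 0], [1, 35, 0, -30, 0], [1, 50, 0, -40, 0], [1, 60, 0, -40, 0], [1, 60, 0, -40, 0], [1, 60, 0, -40, 0]]}}

```text
time_s: 10.53
tcp_pos: [0.5845, 0.0254, 0.2242]
ee_rot: [-3.029, -0.832, 0.004]
wrist_force: [0.5, 0.6, -0.6]
grip_width: 0.002
```

```bash
python3 look.py 8
```

```text
shift [-181.9   -0.7   84.5] turn 0.003 yaw 0.536 t 10.5333 tcp [0.5845 0.0254 0.2242] F [ 0.48  0.65 -0.58]
```

View pics/w8.png

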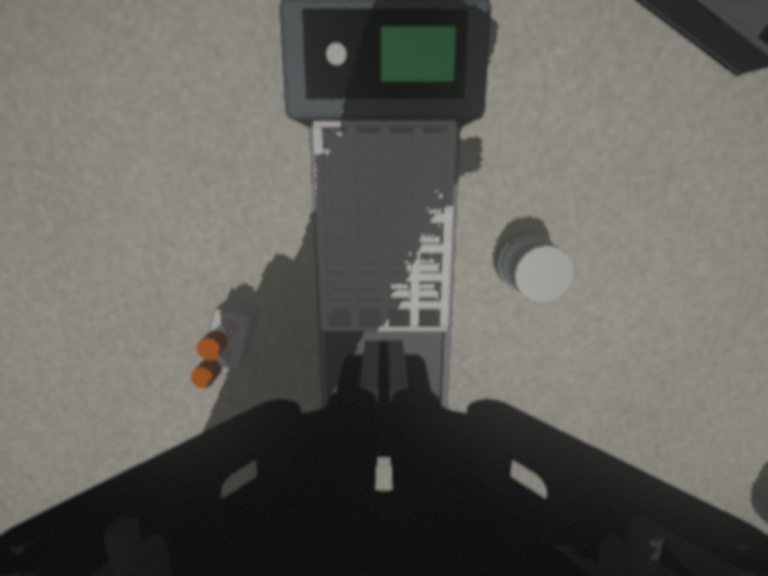

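View pics/s8.png

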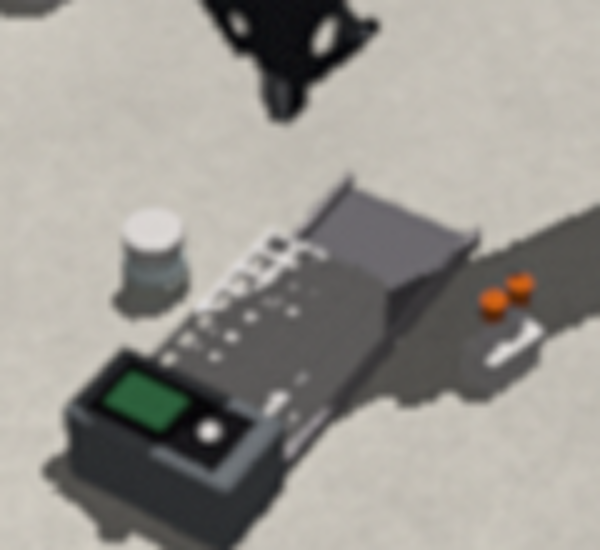

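```bash
python3 - <<'E'
import cv2
a=cv2.imread('pics/w8.png')[85:150,275:500]; a=cv2.convertScaleAbs(a,alpha=2)
cv2.imwrite('pics/w8c.png',cv2.resize(a,None,fx=3.4,fy=3.4,interpolation=cv2.INTER_CUBIC))
from h import *
d=np.load('w8.npz');m=vision.camera_model('wrist');H=m['hand_eye'];R=Ro.from_rotvec(d['r']).as_matrix();K=m['camera_matrix']
def ray(px,z):
    u=(np.array(px,float)+.5)/1.5-.5
    c=np.linalg.inv(K)@[*u,1]; o=R@H[:3,3]+d['p']; v=R@H[:3,:3]@c
    return o+v*(z-o[2])/v[2]
a=[ray(p,.06) for p in([313,122],[458,122],[449,330],[321,330])]
u=np.array([np.cos(.535),np.sin(.535)]);n=np.array([-u[1],u[0]]); oo=np.array([.44084,-.06278])
for p in a: print((p[:2]-oo)@u,(p[:2]-oo)@n)
E
```

```text
0.2646030854889454 0.04911668771589164
0.2647391434864777 -0.047150054843359046
0.11705450260471109 -0.04753244088531798
0.11690999685760875 0.049446710655836994
```

View pics/w8c.png

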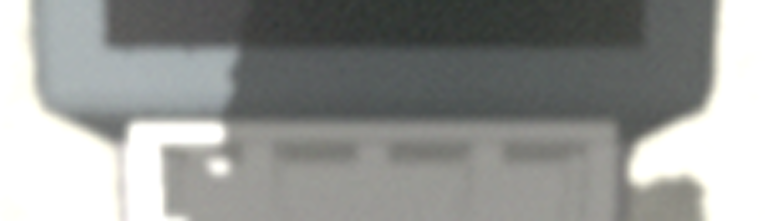

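```bash
python3 - <<'E'
from h import *
d=np.load('w8.npz');m=vision.camera_model('wrist');H=m['hand_eye'];R=Ro.from_rotvec(d['r']).as_matrix();K=m['camera_matrix']
def ray(px,z):
    u=(np.array(px,float)+.5)/1.5-.5
    c=np.linalg.inv(K)@[*u,1]; o=R@H[:3,3]+d['p']; v=R@H[:3,:3]@c
    return o+v*(z-o[2])/v[2]
u=np.array([np.cos(.535),np.sin(.535)]);oo=np.array([.44084,-.06278])
for r in(115,117,119,121): print(r,'z70',(ray([384,r],.07)[:2]-oo)@u,'z60',(ray([384,r],.06)[:2]-oo)@u)
import cv2
im=vision.capture('wrist'); g=cv2.cvtColor(im,cv2.COLOR_RGB2GRAY)
print(g[70:92,[230,255,280]].T.tolist())
E
```

```text
115 z70 0.2679705594558847 z60 0.26900698374007487
117 z70 0.2667753931708867 z60 0.2677714370401176
119 z70 0.26557738823652083 z60 0.2665329557829334
121 z70 0.2643765345276133 z60 0.26529152950125506
[[59, 56, 51, 49, 48, 46, 45, 47, 50, 61, 71, 76, 75, 71, 70, 70, 71, 74, 75, 78, 78, 79], [46, 46, 45, 46, 44, 43, 43, 43, 47, 58, 70, 74, 74, 72, 75, 75, 76, 77, 77, 76, 78, 77], [45, 44, 45, 43, 43, 43, 43, 42, 48, 58, 69, 74, 72, 71, 73, 74, 75, 75, 76, 77, 77, 77]]
```

The scanner's front edge (about 265–266 mm) and the rack's nose (about 265 mm) coincide within 1 mm in the same picture. The pot and block are at their original pixels, and the gripper is clear. Handing in.

```bash
python3 -c "
from plant import order; print(order.hand_in())"
```

```text
the job is handed in; nothing more can be done
None
```

The rack now lies on its feet between the rails, holes up, with its leading end against the scanner's front. I tipped it with the shut fingertips near its top, then pushed it along from its rear end, never lifting or gripping it. The job was handed in with the robot's clock at about 10.6 s of the 45 s allowed.

**Contact with the scanner:** the rack slid at about 3 N. It then stopped moving while the force rose to about 11 N (13 N with the vertical part), so I backed off and raised the gripper clear.

**Last pictures:**
- The rack is square and central in the bay, within about 1 mm.
- Its nose and the scanner's front coincide within about 1 mm, with no visible gap.
- The pot and tube block stand where they were. I did not check the other items again, but the arm's path kept well away from them.

**One disagreement:** measured from the bay's open end, the nose came out at about 265 mm instead of 270 mm. The scanner's front read the same 265 mm in that picture, so I took this as calibration and pixel error, not a gap.

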